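# Press the loose end cap home in the bench lever press

## Robot

A 6-joint arm with a two-finger parallel gripper is mounted at the origin on the work surface. World frame = base frame: x ahead of the robot, y to its left, z up, the work surface at z = 0. Lengths are in m, angles in degrees, forces in N, time in s.
With the tool pointing down it reaches from about 0.375 to 0.9 m from the base axis. Payload 3.1 kg.
Tool frame: the origin (TCP) lies at the very end of the fingers, on their centre line; the grasp point (between the pads) lies 19 mm behind it (bot.hold_point_z is the z of the grasp point in the tool frame, in m); z points along the fingers, y is the line along which they close (so a half turn about z gives the same grasp; the last joint's range is limited). The gripper opens to 87 mm and grips with 3 to 60 N. Pads are 19 mm wide; open, the fingers measure 117 mm over their backs; the gripper's body (75 mm by 190 mm) begins 51 mm behind the grasp point.
Start: joints at [62.596, 30.224, 82.088, -0, 67.689, -10.227], TCP at [0.185, 0.597, 0.185] pointing down, gripper open.
Joint ranges: [-176.69, 176.69], [-43.24, 126.21], [12.49, 139.97], [-82, 262], [0, 151.66], [-163.58, 163.58]. Speed limits (degrees/s): [159.86, 159.86, 180, 180, 180, 180].

## Interface

Orientations are given as a 3x3 rotation matrix whose columns are the frame's x, y, z axes.
In Python, from rig import bot, capture, camera_model gives the robot as it stands.
- The arm moves only by the tool apply_moves, never from a script. Its argument "plan" is text: rows parted by semicolons, each of 6 numbers parted by spaces: the shift along the tool's x, y, z in units of 0.05 m (1.0 is 0.05 m), then the turn, a rotation vector about the tool's x, y, z in units of 360 degrees (1.0 is 360 degrees). In form: dx dy dz ax ay az; .... A call has 1 to 10 rows; each row shifts and turns the commanded pose from where the row before left it, along the tool's axes as they then stand; what a row does not reach is not made up. A row lasts 1/12 s, in which the tool goes at most 41.7 mm and 7.16 degrees, less where a joint would pass 70% of its speed; a pose out of reach is approached as far as the arm can. A call with a number of a shift or a turn outside -1 to 1 is refused whole. A call with a gripper value outside its range is refused whole. "gripper" is the gripper command: -1 is shut, 1 is fully open, values between are in proportion, set as the call begins (left out, the last holds). The fingers move at their own pace and stop on an object; the grip force is fixed at half the most. Time passes only in rows, so rows that do not move let the fingers close. It gives the time, the measured TCP pose, the force, the opening and the grip force at its end, in the units of the state.
- bot.read_state(): the state, without advancing time (a new reading comes with each control period).
- capture(name): name is "side" or "top" or "wrist"; returns the picture (400x640x3 uint8, red, green, blue); there is no depth.
- camera_model(name): a dict with "vertical_fov" (degrees; the focal length in pixels is half the picture's height over the tangent of half this angle, whatever the lens; pixels are square), "cx", "cy" (the principal point, pixels), "position" and "rotation" of the camera in the world; the wrist camera has in their place "hand_eye" (4x4, takes a point from camera to tool coordinates, whose origin is the TCP and whose axes are the flange's). Camera axes: x right, y down, z forward; pixel columns grow to the right and rows downward; lengths in m; the calibration is good to about 2 mm. The wrist camera is an equidistant fisheye: a pixel r from the principal point sees the ray r / f radians off the axis. A picture is of the moment at which its call begins: read the wrist's pose just before it. camera_model takes no time and is no camera call.
- bot.hand_in(): hands the job in; it is judged then, once.
The state is a dict: "time_s": time; "joint_positions": joint angles; "qvel": joint speeds; "tau": joint torques, N m; "position": TCP position; "tcp_rot": TCP orientation; "force": force on the tool from outside, world axes, zero at the start; "moment": the same for the moment, N m; "opening": opening from 0.0 (shut) to 1.0 (fully open); "grasp_force": force on a finger pad.
Only numpy, scipy, OpenCV 4.12 (cv2) and the standard library are available. Lean on these libraries where they do the work, as an engineer would, in place of code of your own. Each camera call takes 0.05 s, during which the arm holds its last target. There are 200 camera calls.

## Task

One aluminium carrier still has its black end cap standing proud on its steel post. Slide that carrier, post end first, into the lane of the lever press until it clicks past the sprung rollers against the end stop, then pull the press lever right down to its stop so that the cap is driven fully home, and let the lever come back up. Leave the carrier seated in the press, do not push the cap down any other way, and do not shift the other carriers, the jar or the tools.

Things in the scene. Friction and masses are not known exactly. Their poses are not given: they have to be found in the camera images.
- carrier: The carrier to press: plain aluminium block lying flat, 120 long (x), 50 wide (y), 36 high, 0.3 to 0.5 kg. Origin: centre of its underside; z up, x towards its post end. x -60 to +30 mm: plain block; +30 to +44: waist 36 wide; +44 to +60: head 50 wide, corners rounded at 8 mm. On top at x = +20 stands a steel post, 10 mm in diameter, 16 high, with a loose black cap (22 in diameter).
- cap_top (a point): Centre of the top of the loose black cap (22 mm in diameter, 20 tall). Proud, it is 68 mm above the carrier's underside and 12 mm of bare post shows below the cap; home, it is at 56 mm and the cap meets the block.
- cap (a joint): How far the cap has been driven down its post, m: 0 = proud (start), 0.012 = fully home. It moves only against about 14 N of friction and stays where it is left.
- carrier_rear (a point): Centre of the carrier's flat rear face, 18 mm above its underside (carrier frame -60, 0, +18 mm): push here.
- press: The lever press, fixed: a white portal fed from its -x side. Origin on the table under the ram; x = feed direction (away from the robot), y left, z up. In its frame, mm: base plate x -170 to 80, y +-100, top at z = 10 (the carrier slides on it); posts x +-50, |y| 64 to 90. Ram 32 in diameter at x = 0, its foot 98 above the table with the lever up; it descends 32 as the lever reaches its stop.
- lane_mouth (a point): Middle of the lane's flared mouth, on the base plate's top (press frame -55, 0, 10 mm), about 80 mm wide there and narrowing to 53 mm at press x = -30. From there the rails run 53 mm apart to the end stop; mouth and rails are 16 mm high (tops 26 mm above the table).
- end_stop (a point): Foot of the end stop (press frame 40, 0, 10 mm), 22 mm high; the carrier's head ends against it. 17 mm before it a sprung steel roller, 14 mm in diameter, on each side reaches about 6 mm into the lane. Pushing the head past them takes 10 to 20 N over the last 20 mm; then the force drops as they snap into the waist and draw the carrier to the stop.
- bridge_front (a point): Middle of the lower front edge of the bridge (press frame -75, 0, 125 mm). The bridge spans x +-75, y +-90, z 125 to 185 mm over the lane and covers the seated carrier but for its last 5 mm, so an upright gripper fouls it: put in and push with the tool tilted 25 to 45 degrees, fingers pointing forward and down.
- nest_seat (a point): Fixed to the press, axes as the press: where the carrier's origin lies when it is fully seated against the end stop (its x along the press's x). On the base plate's top, 20 mm before the ram's axis (press frame -20, 0, 10 mm); the carrier's post is then under the ram.
- press_lever (a joint): Lever angle, rad: 0 = up, at rest; 1.08 = lower stop. Sprung: it needs about 5 N at the grip to start and 10 N at the stop, about 3 N more while the cap is driven, and some damping; it returns to 0 by itself within about two seconds when let go.
- lever_pivot (a point): Point on the lever's pivot axis, fixed to the press (press frame 0, -150, 155 mm), on the right of the portal. The axis is parallel to the press's y.
- lever_handle (a point): Middle of the lever's black grip: a bar 22 mm in diameter, 86 long, parallel to the press's y (press y -190 to -104), 140 mm from the pivot axis on the robot's side. At lever angle q it lies 50 degrees minus q above the pivot's level: it swings down and towards the robot, from 262 to about 126 mm above the table. A 14 mm rod joins its inner end to a hub 44 in diameter.
- carrier_bare: Bystander: an identical block with a bare post and no cap (post's top 52 mm above its underside). Same origin and axes. Leave alone.
- carrier_done: Bystander: an identical block whose cap is already home (top at 56 mm, no steel showing). Same origin and axes. Leave alone.
- driver: Bystander: screwdriver lying on the table, 180 mm long along its x, about 30 mm high. Leave alone.
- jar: Bystander: a jar 48 mm in diameter, 75 mm tall, upright. Leave alone.
- spanner: Bystander: a flat spanner 160 mm long along its x. Leave alone.

How it is judged:
By the outcome, as a careful person would: the job done as asked, in the order asked, and still so for the second after the job is handed in, with the robot touching nothing.
It also fails if it takes over 67 s, if anything falls off the work surface, if the arm or the gripper's body presses on something with over 40 N, if the wrist force passes 120 N, or if a joint passes its speed limit or range.

## Working session

There is one attempt and no reset: what is moved stays moved. The work goes in short steps, Python scripts to look and compute and a tool call to move; the robot and the scene stay as the last step left them, time stands still between calls to the robot, and variables do not carry over. Pictures are saved under pics/ and viewed, at most 10 in all, crops included, and the job is handed in when it is done.

Besides the shell and the picture viewer there is one more tool, called after "Request:" as name(argument=value, ...) on one line, values as JSON. apply_moves: Moves the arm, as the interface text tells. Its arguments: {"type":"object","properties":{"plan":{"type":"string"},"gripper":{"type":"number"}},"required":["plan"]}

```bash
mkdir -p pics; ls
python3 - <<'E'
from rig import bot,capture,camera_model
import cv2,numpy as np
for n in ["side","top"]:
    im=capture(n); cv2.imwrite(f"pics/{n}0.png",im[:,:,::-1]); print(n,camera_model(n))
print(camera_model("wrist")); print(bot.read_state())
E
```

```text
pics
side {'vertical_fov': 55.810137487847214, 'cx': 322.1694418882983, 'cy': 199.92792836024782, 'position': array([-0.0923969 ,  0.01970676,  0.86843662]), 'rotation': array([[-0.18398322, -0.70699615,  0.68286647],
       [-0.98274067,  0.11869617, -0.14188727],
       [ 0.01926012, -0.69718553, -0.71663197]])}
top {'vertical_fov': 44.03475768449866, 'cx': 315.71701975745174, 'cy': 199.78962235108577, 'position': array([ 0.47591363, -0.12151912,  1.19813533]), 'rotation': array([[ 0.0108264 , -0.99664989,  0.08106659],
       [-0.99982534, -0.01202463, -0.01430727],
       [ 0.01523414, -0.08089754, -0.996606  ]])}
{'vertical_fov': 65.70646984690485, 'cx': 316.1863865358336, 'cy': 196.633021951666, 'hand_eye': array([[-3.88967359e-04, -9.53206039e-01, -3.02321180e-01,
         8.37050467e-02],
       [ 9.99999901e-01, -3.05530395e-04, -3.23278386e-04,
        -5.61921179e-04],
       [ 2.15782600e-04, -3.02321276e-01,  9.53206063e-01,
        -2.00593082e-01],
       [ 0.00000000e+00,  0.00000000e+00,  0.00000000e+00,
         1.00000000e+00]])}
{'time_s': 0.1, 'joint_positions': array([ 6.25941227e+01,  3.02753093e+01,  8.21495042e+01,  6.56448468e-04,
        6.76893317e+01, -1.02277200e+01]), 'qvel': array([ 0.05055034, -0.17122814, -0.23876616,  0.00032339,  0.07816109,
        0.03522698]), 'tau': array([-1.95334810e-04, -4.40987349e+01, -1.77150822e+01,  6.35039457e-02,
        5.34673047e-02, -3.01726413e-05]), 'position': array([0.18421733, 0.59646183, 0.18364911]), 'tcp_rot': array([[-9.55389568e-01,  2.95347110e-01, -9.26405883e-04],
       [ 2.95348338e-01,  9.55388009e-01, -1.76374169e-03],
       [ 3.64161061e-04, -1.95867285e-03, -9.99998015e-01]]), 'force': array([-0.00420066, -0.12357515, -0.33543212]), 'moment': array([0.03543434, 0.07168018, 0.01052154]), 'grasp_force': 0.0, 'opening': 1.0021557954755438}
```

View pics/side0.png

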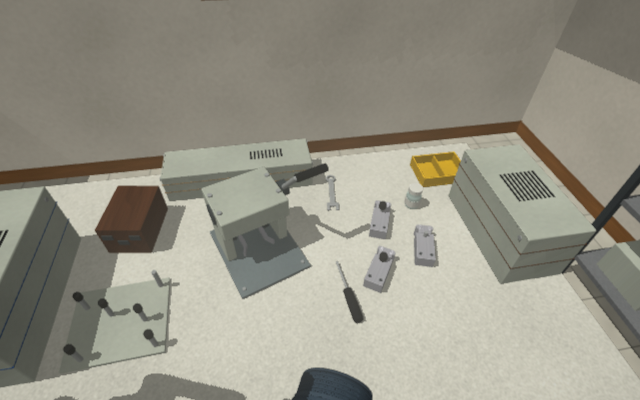

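View pics/top0.png

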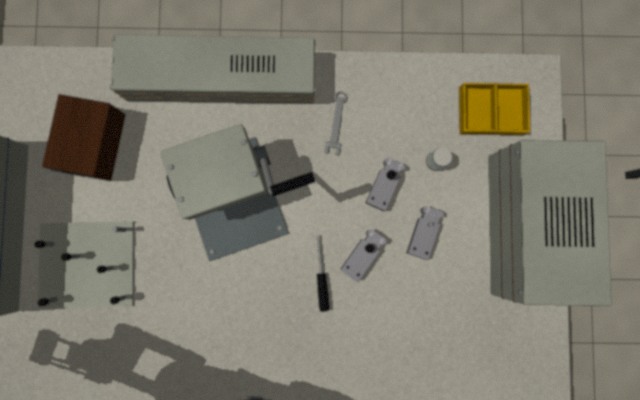

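The two images show three carriers: capped ones at top-view (387,183) and (365,253), and a bare one at (426,233). The press bridge is at (215,170) and the grip at (292,184). I'll zoom in to tell which cap is proud.

Run:
```python
import cv2,numpy as np
s=cv2.imread("pics/side0.png");t=cv2.imread("pics/top0.png")
a=cv2.resize(s[190:300,350:450],(400,440),interpolation=2)
b=cv2.resize(t[150:290,330:450],(377,440),interpolation=2)
cv2.imwrite("pics/z.png",np.hstack([a,b]))
b=cv2.resize(t[110:270,155:325],None,fx=3.5,fy=3.5,interpolation=2)
cv2.imwrite("pics/zp.png",b)
```

```text
(no output)
```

View pics/z.png

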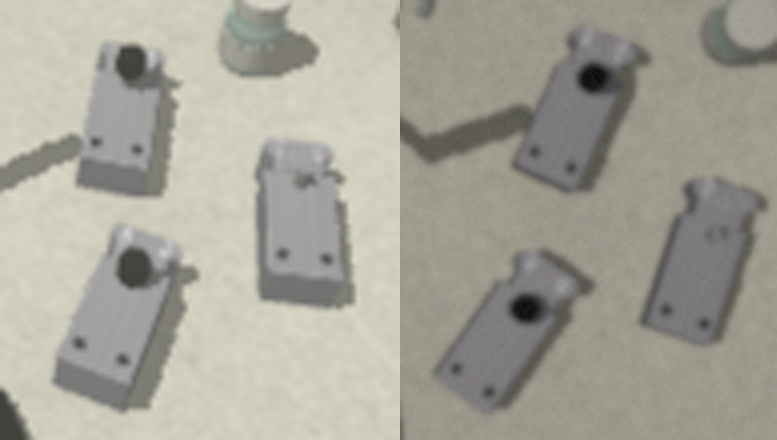

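View pics/zp.png

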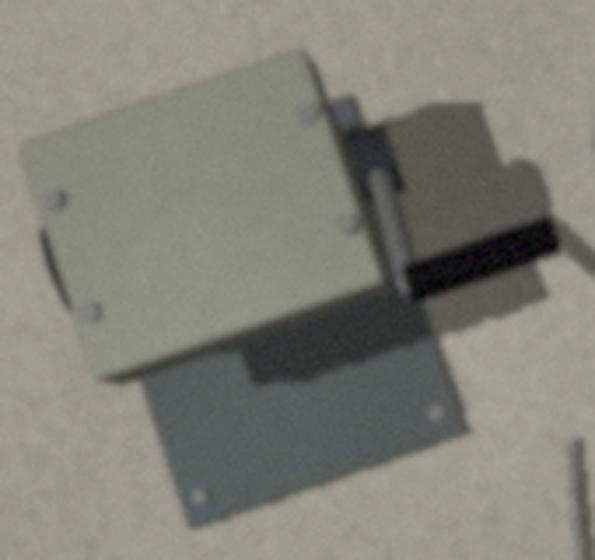

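In the zooms, the lower carrier (top view cap zoom px (527,308)) looks larger, with the cap higher. I'll fit poses and cap height.

```bash
cat > h.py <<'E'
import numpy as np,cv2
from scipy.optimize import least_squares
from rig import bot,camera_model
CM={n:camera_model(n) for n in("side","top","wrist")}
def proj(n,P,st=None):
    m=CM[n];P=np.atleast_2d(P);f=200/np.tan(np.radians(m["vertical_fov"]/2))
    if n=="wrist":
        T=np.eye(4);T[:3,:3]=st["tcp_rot"];T[:3,3]=st["position"];T=T@m["hand_eye"];R,p=T[:3,:3],T[:3,3]
    else:R,p=m["rotation"],m["position"]
    c=(P-p)@R
    if n=="wrist":
        r=np.hypot(c[:,0],c[:,1]);th=np.arctan2(r,c[:,2]);k=f*th/r
        return np.c_[c[:,0]*k,c[:,1]*k]+[m["cx"],m["cy"]]
    return f*c[:,:2]/c[:,2:]+[m["cx"],m["cy"]]
def place(q,L):
    c,s=np.cos(q[2]),np.sin(q[2]);L=np.array(L,float)/1000
    return np.c_[q[0]+c*L[:,0]-s*L[:,1],q[1]+s*L[:,0]+c*L[:,1],L[:,2]]
def fit(obs,q0,st=None):  # obs: list of (cam, local pts mm, pixels)
    fun=lambda q:np.concatenate([(proj(n,place(q,L),st)-px).ravel() for n,L,px in obs])
    r=least_squares(fun,q0,loss="soft_l1");return r.x,fun(r.x).reshape(-1,2).round(1)
E
python3 - <<'E'
from h import *
t=cv2.imread("pics/top0.png");s=cv2.imread("pics/side0.png")
zt=lambda p:(np.array(p,float)-[400,0])/3.142+[330,150]
zs=lambda p:np.array(p,float)/4+[350,190]
def hull_c(n,q,h):
    a=np.linspace(0,6.28,40);L=[[20+11*np.cos(x),11*np.sin(x),z] for x in a for z in(h,h-20)]
    P=proj(n,place(q,L)).astype(np.float32);M=cv2.moments(cv2.convexHull(P));return np.array([M["m10"],M["m01"]])/M["m00"]
def blob(im,c):
    m=im.max(2)<75;yy,xx=np.mgrid[:400,:640];m&=np.hypot(xx-c[0],yy-c[1])<9
    return np.array([xx[m].mean(),yy[m].mean()]),m.sum()
for nm,tp,sp,ct,cs in [("A",[(514,164),(572,190)],[(81,157),(150,166)],(593,77),(131,62)),("B",[(434,373),(492,410)],[(58,352),(129,382)],(527,308),(134,266))]:
    bt,nt=blob(t,zt(ct));bs,ns=blob(s,zs(cs));L=[[-60,25,36],[-60,-25,36]]
    for h in(56,68):
        q0=[.5,-.3,-.4]
        f=lambda q:np.concatenate([(proj("top",place(q,L))-zt(tp)).ravel(),(proj("side",place(q,L))-zs(sp)).ravel(),hull_c("top",q,h)-bt,hull_c("side",q,h)-bs])
        r=least_squares(f,q0);print(nm,h,r.x[:2].round(4),np.degrees(r.x[2]).round(1),r.cost.round(2),f(r.x).round(1),nt,ns)
zp=lambda p:np.array(p,float)/3.5+[155,110]
q,res=fit([("top",[[75,90,185],[75,-90,185],[-75,-90,185],[-75,90,185],[-170,100,10],[-170,-100,10],[-90,-147,262]],zp([(22,145),(300,52),(382,285),(108,380),(190,527),(468,432),(485,258)]))],[.6,.1,.3])
print("press",q.round(4),np.degrees(q[2]),res.tolist())
print(place(q,[[-170,0,10],[-55,0,10],[-20,0,10],[-75,0,125],[-90,-147,262],[0,-150,155]]).round(3))
E
```

```text
A 56 [ 0.6119 -0.3067] -24.2 5.63 [ 0.7 -0.5  1.5  0.1 -0.6 -1.2 -0.5 -0.1 -1.   0.5 -0.   2.2] 88 40
A 68 [ 0.6108 -0.3056] -24.1 2.02 [ 0.3 -0.   1.1  0.6 -0.8 -0.9 -0.7  0.2 -0.5  0.2  0.3 -0.2] 88 40
B 56 [ 0.4437 -0.2544] -35.2 2.14 [ 0.4  0.3 -0.6  1.2 -0.7 -0.3  0.2 -0.5  0.2 -0.4  0.4 -1. ] 77 50
B 68 [ 0.444  -0.2531] -33.9 8.99 [ 0.1  0.7 -0.6  1.2 -0.8  0.1  0.2 -0.5  0.1 -0.6  0.3 -3.8] 77 50
press [0.6158 0.0768 0.3497] 20.03838027716609 [[-1.8, -0.4], [1.7, -2.1], [1.7, -0.9], [-3.5, 1.0], [0.2, 1.1], [0.2, 0.3], [-0.2, 0.3]]
[[ 0.456  0.019  0.01 ]
 [ 0.564  0.058  0.01 ]
 [ 0.597  0.07   0.01 ]
 [ 0.545  0.051  0.125]
 [ 0.582 -0.092  0.262]
 [ 0.667 -0.064  0.155]]
```

```bash
cat >> h.py <<'E'
from scipy.spatial.transform import Rotation as Ro
from scipy.linalg import logm,expm,fractional_matrix_power
def Rt(yaw,tilt):  # fingers forward(along yaw)/down
    c=np.array([np.cos(yaw),np.sin(yaw),0]);k=np.array([0,0,1.]);t=np.radians(tilt)
    z=c*np.sin(t)-k*np.cos(t);x=-c*np.cos(t)-k*np.sin(t);return np.c_[x,np.cross(z,x),z]
def go(pos,R,st=None,N=None,frm=None):
    st=st or bot.read_state();T0=np.eye(4);T1=np.eye(4)
    T0[:3,:3],T0[:3,3]=frm or (st["tcp_rot"],st["position"]);T1[:3,:3]=R;T1[:3,3]=pos
    D=np.linalg.inv(T0)@T1;w=Ro.from_matrix(D[:3,:3]).as_rotvec()
    n=N or int(np.ceil(max(np.linalg.norm(D[:3,3])/.036,np.degrees(np.linalg.norm(w))/6.,1)))
    S=np.real(expm(logm(D)/n));w=Ro.from_matrix(S[:3,:3]).as_rotvec()
    print(n,"rows:",*(S[:3,3]/.05).round(3),*(w/2/np.pi).round(4))
A=[.611,-.306,-.4215];PR=[.6158,.0768,.3497]
def hold2tcp(p,R): return np.array(p)+R[:,2]*abs(bot.hold_point_z)
E
python3 - <<'E'
from h import *
print(bot.hold_point_z)
st=bot.read_state();RA=Rt(A[2],30)
hold=place(A,[[-45,0,26]])[0]
go([.36,.2,.33],Rt(0.2,10));
go(hold2tcp(hold,RA)-RA[:,2]*.16,RA,frm=(Rt(.2,10),[.36,.2,.33]))
zt=lambda p:(np.array(p,float)-[400,0])/3.142+[330,150]
# bare post rough
print(hold,RA)
E
```

```text
-0.0187
13 rows: -0.333 -0.593 -0.203 -0.0006 -0.0021 -0.0061
15 rows: -0.155 -0.592 0.324 0.0023 -0.0036 0.0062
[ 0.56993857 -0.28758917  0.026     ] [[-0.79022763  0.40912963  0.45623814]
 [ 0.35431665  0.91247627 -0.20456481]
 [-0.5         0.         -0.8660254 ]]
```

Request:
apply_moves(plan="-.333 -.593 -.203 0 -.002 -.006;-.333 -.593 -.203 0 -.002 -.006;-.333 -.593 -.203 0 -.002 -.006;-.333 -.593 -.203 0 -.002 -.006;-.333 -.593 -.203 0 -.002 -.006;-.333 -.593 -.203 0 -.002 -.006;-.333 -.593 -.203 0 -.002 -.006;-.333 -.593 -.203 0 -.002 -.006;-.333 -.593 -.203 0 -.002 -.006;-.333 -.593 -.203 0 -.002 -.006", gripper=1)

```text
time_s: 0.93
position: [0.304, 0.2827, 0.2973]
tcp_rot: [[-0.989, -0.079, 0.124], [-0.081, 0.997, -0.014], [-0.122, -0.024, -0.992]]
force: [1.8, 0.2, 0.1]
opening: 0.998
grasp_force: 0.0
```

Run:
```python
from h import *
s=bot.read_state();print(s["position"],s["qvel"].round(0))
RA=Rt(A[2],30);hold=place(A,[[-45,0,26]])[0]
go([.42,-.1,.32],Rt(-.1,15));
go(hold2tcp(hold,RA)-RA[:,2]*.16,RA,frm=(Rt(-.1,15),[.42,-.1,.32]))
```

```text
[0.30401426 0.28273535 0.29730469] [-56. -25.   3.   1.   9. -83.]
12 rows: -0.198 -0.639 0.009 0.0001 -0.0018 0.0024
7 rows: -0.142 -0.378 0.587 0.0028 -0.0059 0.0068
```

Request:
apply_moves(plan="-.2 -.62 0 0 -.002 .002;-.2 -.62 0 0 -.002 .002;-.2 -.62 0 0 -.002 .002;-.2 -.62 0 0 -.002 .002;-.2 -.62 0 0 -.002 .002;-.2 -.62 0 0 -.002 .002;-.2 -.62 0 0 -.002 .002;-.2 -.62 0 0 -.002 .002;-.2 -.62 0 0 -.002 .002;-.2 -.62 0 0 -.002 .002")

```text
time_s: 1.77
position: [0.4087, -0.0244, 0.3194]
tcp_rot: [[-0.968, 0.048, 0.248], [0.047, 0.999, -0.012], [-0.248, 0.0, -0.969]]
force: [0.8, 0.9, 0.1]
opening: 0.998
grasp_force: 0.0
```

Run:
```python
from h import *
s=bot.read_state()
RA=Rt(A[2],30);hold=place(A,[[-45,0,26]])[0]
go(hold2tcp(hold,RA)-RA[:,2]*.16,RA)
```

```text
9 rows: -0.162 -0.459 0.476 0.0025 -0.0048 0.0061
```

Request:
apply_moves(plan="-.16 -.46 .48 .0025 -.005 .006;-.16 -.46 .48 .0025 -.005 .006;-.16 -.46 .48 .0025 -.005 .006;-.16 -.46 .48 .0025 -.005 .006;-.16 -.46 .48 .0025 -.005 .006;-.16 -.46 .48 .0025 -.005 .006;-.16 -.46 .48 .0025 -.005 .006;-.16 -.46 .48 .0025 -.005 .006;0 0 0 0 0 0;0 0 0 0 0 0")

```text
time_s: 2.6
position: [0.4976, -0.2294, 0.1627]
tcp_rot: [[-0.817, 0.366, 0.445], [0.319, 0.931, -0.179], [-0.48, -0.004, -0.877]]
force: [-0.7, -0.5, 0.4]
opening: 1.005
grasp_force: 0.0
```

Run:
```python
from h import *
from rig import capture
import pickle
s=bot.read_state();im=capture("wrist");pickle.dump(s,open("s1.pkl","wb"));print(s["position"],s["qvel"].round(1))
cv2.imwrite("pics/w1.png",im[:,:,::-1])
RA=Rt(A[2],30);hold=place(A,[[-45,0,26]])[0]
print(proj("wrist",place(A,[[-60,25,36],[-60,-25,36],[-60,25,0],[-60,-25,0],[30,25,36],[30,-25,36],[20,0,56],[20,0,68]]),s).round(0).tolist())
go(hold2tcp(hold,RA)-RA[:,2]*.16,RA)
```

```text
[ 0.49760497 -0.2294491   0.16266394] [ 1.6 -3.2  0.7 -1.4  1.3  0.7]
[[316.0, 178.0], [273.0, 177.0], [316.0, 159.0], [276.0, 157.0], [313.0, 227.0], [276.0, 225.0], [294.0, 233.0], [293.0, 241.0]]
1 rows: -0.169 -0.501 0.445 0.0032 -0.0035 0.0071
```

View pics/w1.png

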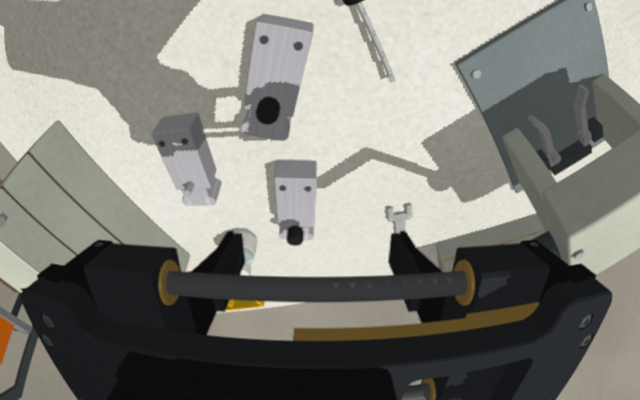

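The wrist view shows A at (295,200) with its cap at (294,236), and B at (275,80) with its cap at (267,110). I'll zoom on the caps and compare with predicted outlines.

Run:
```python
from h import *
import pickle
s=pickle.load(open("s1.pkl","rb"));im=cv2.imread("pics/w1.png")
for q,(x0,y0) in (([.611,-.306,-.4215],(250,150)),([.4437,-.2544,-.614],(230,10))):
    a=np.linspace(0,6.28,40)
    for h in(56,68):
        P=proj("wrist",place(q,[[20+11*np.cos(x),11*np.sin(x),z] for x in a for z in(h,h-20)]),s).astype(np.float32)
        print(h,cv2.boundingRect(P))
    d=(im[y0:y0+140,x0:x0+100].max(2)<45);n,l,st,c=cv2.connectedComponentsWithStats(d.astype(np.uint8))
    print([(r+[x0,y0,0,0,0]).tolist() for r in st[1:] if r[4]>40])
cv2.imwrite("pics/z2.png",np.hstack([cv2.resize(im[y:y+100,x:x+80],None,fx=4.8,fy=4.8,interpolation=2) for x,y in((255,155),(230,50))]))
```

```text
56 (285, 216, 18, 23)
68 (284, 223, 19, 23)
[[288, 226, 14, 18, 216]]
56 (253, 96, 27, 31)
68 (251, 102, 28, 32)
[[257, 97, 23, 27, 475]]
```

View pics/z2.png

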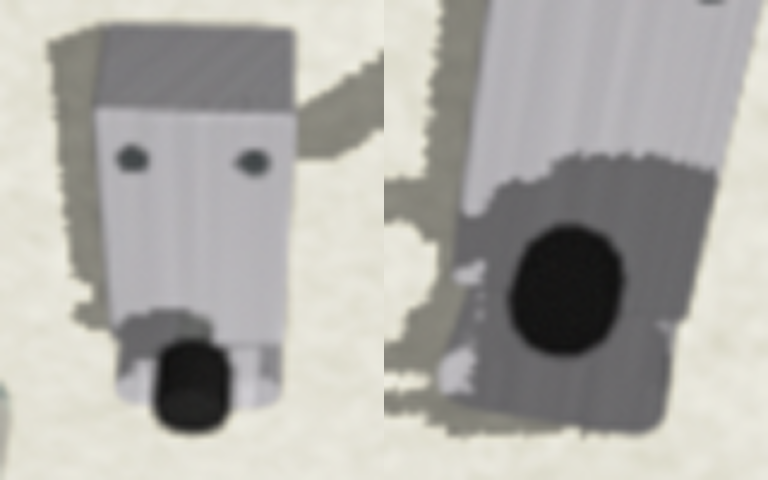

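A matches the proud model (extent 226–244 against 223–246 predicted) and B matches home. I'll refine A, re-measure the press from this view, and plan the grasp.

Run:
```python
from h import *
import pickle
s=pickle.load(open("s1.pkl","rb"))
z=lambda p:np.array(p,float)/4.8+[255,155]
L=[[-60,-25,36],[-60,25,36],[-60,-25,0],[-60,25,0],[30,-25,36],[30,25,36]]
q,r=fit([("wrist",L,z([(97,108),(294,113),(103,25),(294,29),(114,342),(283,343)]))],A,s)
print(q.round(4),np.degrees(q[2]),r.tolist())
print("press corner preds",proj("wrist",place(PR,[[-170,100,10],[-170,-100,10],[-75,-90,185]]),s).round(0).tolist())
RA=Rt(q[2],30)
t=hold2tcp(place(q,[[-45,0,26]])[0],RA)
go(t-RA[:,2]*.07,RA);go(t,RA,frm=(RA,t-RA[:,2]*.07));print(t)
for nm,P in(("B",[.4437,-.2544,.056]),):print((np.array(P)-t)@RA)
```

```text
[ 0.6134 -0.3046 -0.4045] -23.175903818538696 [[-1.6, 0.9], [0.3, 0.8], [0.2, -1.4], [0.4, -1.4], [-0.5, 0.1], [0.6, 0.8]]
press corner preds [[590.0, -15.0], [455.0, 65.0], [566.0, 240.0]]
4 rows: -0.056 -0.127 0.566 0.0005 -0.0009 0.0012
2 rows: 0.0 -0.0 0.7 0.0 0.0 0.0
[ 0.58066771 -0.2906099   0.00980532]
[ 0.09828924 -0.02061657 -0.11008833]
```

Request:
apply_moves(plan="-.056 -.127 .566 0 -.001 .001;-.056 -.127 .566 0 -.001 .001;-.056 -.127 .566 0 -.001 .001;-.056 -.127 .566 0 -.001 .001;0 0 0 0 0 0;0 0 0 0 0 0;0 0 0 0 0 0")

```text
time_s: 3.23
position: [0.5555, -0.2759, 0.0824]
tcp_rot: [[-0.804, 0.387, 0.452], [0.339, 0.922, -0.186], [-0.488, 0.003, -0.873]]
force: [0.2, -0.2, -0.0]
opening: 1.0
grasp_force: 0.0
```

```bash
sed -i 's/^A=.*/A=[.6129,-.305,-.408];PR=[.6158,.0768,.3497]/' h.py
python3 - <<'E'
from h import *
RA=Rt(A[2],30);t=hold2tcp(place(A,[[-45,0,26]])[0],RA)
go(t-RA[:,2]*.02,RA);go(t,RA,frm=(RA,t-RA[:,2]*.02));print(t)
E
```

```text
2 rows: 0.11 -0.043 0.573 0.0007 -0.0011 0.0006
1 rows: 0.0 0.0 0.4 0.0 0.0 0.0
[ 0.58017629 -0.290855    0.00980532]
```

Request:
apply_moves(plan=".11 -.043 .573 .0007 -.001 .0006;.11 -.043 .573 .0007 -.001 .0006;0 0 .2 0 0 0;0 0 .2 0 0 0;0 0 0 0 0 0;0 0 0 0 0 0")

```text
time_s: 3.73
position: [0.5912, -0.2939, 0.0238]
tcp_rot: [[-0.81, 0.405, 0.425], [0.355, 0.914, -0.194], [-0.467, -0.007, -0.884]]
force: [-0.8, -0.0, 1.0]
opening: 0.996
grasp_force: 0.0
```

Run:
```python
from h import *
RA=Rt(A[2],30);t=hold2tcp(place(A,[[-45,0,26]])[0],RA)
go(t,RA);print(bot.read_state()["position"])
```

```text
1 rows: 0.33 -0.032 0.142 -0.0016 -0.0059 -0.0007
[ 0.59119116 -0.29385486  0.02380028]
```

Request:
apply_moves(plan=".165 -.016 .07 -.0008 -.003 0;.165 -.016 .07 -.0008 -.003 0;0 0 0 0 0 0;0 0 0 0 0 0")

```text
time_s: 4.07
position: [0.593, -0.294, 0.0239]
tcp_rot: [[-0.807, 0.407, 0.427], [0.358, 0.913, -0.195], [-0.469, -0.004, -0.883]]
force: [1.1, -0.2, 0.4]
opening: 0.998
grasp_force: 0.0
```

Run:
```python
from h import *
RA=Rt(A[2],30);t=hold2tcp(place(A,[[-45,0,26]])[0],RA)
s=bot.read_state();go(t,RA);print(s["position"],s["joint_positions"].round(1),s["qvel"].round(1))
```

```text
1 rows: 0.362 -0.046 0.128 -0.0015 -0.0056 -0.0013
[ 0.59298505 -0.29396194  0.02394663] [ -39.8   40.5  108.1   59.7    8.2 -163.5] [ 0.   0.4 -0.2 -0.1 -0.1 -0.1]
```

The tool has hit joint 6's limit near the wrist singularity. I'll back off along the fingers and take the half-turned grasp, which is equivalent.

Request:
apply_moves(plan="0 0 -.5 0 0 0;0 0 -.5 0 0 0;0 0 -.5 0 0 0;0 0 -.5 0 0 .0195;0 0 0 0 0 .0195;0 0 0 0 0 .0195;0 0 0 0 0 .0195;0 0 0 0 0 .0195;0 0 0 0 0 .0195;0 0 0 0 0 .0195")

```text
time_s: 4.9
position: [0.5515, -0.2749, 0.1095]
tcp_rot: [[-0.227, 0.875, 0.427], [0.922, 0.334, -0.194], [-0.313, 0.35, -0.883]]
force: [-0.1, -0.5, -0.2]
opening: 1.002
grasp_force: 0.0
```

Request:
apply_moves(plan="0 0 0 0 0 .0195;0 0 0 0 0 .0195;0 0 0 0 0 .0195;0 0 0 0 0 .0195;0 0 0 0 0 .0195;0 0 0 0 0 .0195;0 0 0 0 0 .0195;0 0 0 0 0 .0195;0 0 0 0 0 .0195;0 0 0 0 0 .0195")

```text
time_s: 5.73
position: [0.5515, -0.2749, 0.1094]
tcp_rot: [[0.746, 0.51, 0.427], [0.627, -0.755, -0.194], [0.223, 0.412, -0.883]]
force: [0.2, -0.0, -0.8]
opening: 0.998
grasp_force: 0.0
```

```bash
sed -i 's/return np.c_\[x,np.cross(z,x),z\]/x=-x;return np.c_[x,np.cross(z,x),z]/' h.py
python3 - <<'E'
from h import *
RA=Rt(A[2],30);t=hold2tcp(place(A,[[-45,0,26]])[0],RA)
s=bot.read_state();go(t-RA[:,2]*.07,RA);print(s["position"],s["joint_positions"].round(1),s["qvel"].round(1))
E
```

```text
11 rows: -0.037 -0.017 0.06 -0.0002 0.0005 0.0153
[ 0.55152333 -0.27488877  0.10937645] [-41.3  28.9 112.2  33.5  14.3 -19.2] [-0.  -0.1 -0.   0.1  0.  83.5]
```

Request:
apply_moves(plan="-.03 0 .05 0 0 .017;-.03 0 .05 0 0 .017;-.03 0 .05 0 0 .017;-.03 0 .05 0 0 .017;-.03 0 .05 0 0 .017;-.03 0 .05 0 0 .017;-.03 0 .05 0 0 .017;-.03 0 .05 0 0 .017;-.03 0 .05 0 0 .017;0 0 0 0 0 0")

```text
time_s: 6.57
position: [0.5494, -0.2826, 0.0841]
tcp_rot: [[0.847, -0.316, 0.426], [-0.256, -0.947, -0.193], [0.465, 0.055, -0.884]]
force: [-0.6, -1.1, -0.1]
opening: 0.999
grasp_force: 0.0
```

Run:
```python
from h import *
RA=Rt(A[2],30);t=hold2tcp(place(A,[[-45,0,26]])[0],RA)
s=bot.read_state();go(t-RA[:,2]*.05,RA);print(s["position"],s["joint_positions"].round(1),s["qvel"].round(1))
go(t,RA,frm=(RA,t-RA[:,2]*.05))
```

```text
2 rows: -0.086 -0.055 0.304 0.0005 0.0029 0.0081
[ 0.54935474 -0.28263906  0.0841155 ] [-42.3  31.9 112.9  44.6  11.8  23.4] [-0.  -0.5 -0.1 -2.   0.5 -6.2]
2 rows: -0.0 -0.0 0.5 -0.0 -0.0 0.0
```

Request:
apply_moves(plan="-.086 -.055 .3 .0005 .003 .008;-.086 -.055 .3 .0005 .003 .008;0 0 .2 0 0 0;0 0 0 0 0 0;0 0 0 0 0 0")

```text
time_s: 6.98
position: [0.5601, -0.2821, 0.0602]
tcp_rot: [[0.821, -0.352, 0.449], [-0.296, -0.936, -0.191], [0.488, 0.024, -0.873]]
force: [0.0, -0.2, -0.4]
opening: 0.998
grasp_force: 0.0
```

Run:
```python
from h import *
RA=Rt(A[2],30);t=hold2tcp(place(A,[[-45,0,26]])[0],RA)
s=bot.read_state();go(t,RA);go(t,RA,N=3);print(s["position"],t,s["joint_positions"].round(1),s["qvel"].round(1))
```

```text
2 rows: -0.057 -0.001 0.546 -0.0003 0.0011 0.0043
3 rows: -0.038 -0.001 0.364 -0.0002 0.0007 0.0029
[ 0.56007692 -0.28214807  0.06017896] [ 0.58017629 -0.290855    0.00980532] [-42.1  35.3 113.3  69.5   9.8   1.3] [-0.  -0.9  0.1 -0.6  0.1  0.6]
```

Request:
apply_moves(plan="-.038 0 .36 0 .0007 .003;-.038 0 .36 0 .0007 .003;-.038 0 .36 0 .0007 .003;0 0 0 0 0 0;0 0 0 0 0 0")

```text
time_s: 7.4
position: [0.5773, -0.289, 0.018]
tcp_rot: [[0.798, -0.39, 0.459], [-0.339, -0.921, -0.193], [0.498, -0.002, -0.867]]
force: [-0.8, -0.1, 0.1]
opening: 0.999
grasp_force: 0.0
```

Run:
```python
from h import *
RA=Rt(A[2],30);t=hold2tcp(place(A,[[-45,0,26]])[0],RA)
s=bot.read_state();go(t,RA);print(s["position"],t,s["joint_positions"].round(1),s["qvel"].round(1))
from rig import capture
im=capture("wrist");cv2.imwrite("pics/w2.png",cv2.resize(im[100:400,120:520,::-1],None,fx=2,fy=2,interpolation=2))
print((proj("wrist",place(A,[[-60,25,36],[-60,-25,36],[30,25,36],[30,-25,36],[20,0,68]]),s)-[120,100]).round()*2)
```

```text
1 rows: -0.024 0.013 0.176 -0.0008 0.0003 0.0009
[ 0.57732188 -0.28897385  0.01803093] [ 0.58017629 -0.290855    0.00980532] [-41.5  41.2 112.  100.8   9.3 -27. ] [-0.1 -1.4  0.5 -1.4 -0.   0.3]
[[314. 304.]
 [470. 306.]
 [322.  44.]
 [464.  46.]
 [394.  28.]]
```

View pics/w2.png

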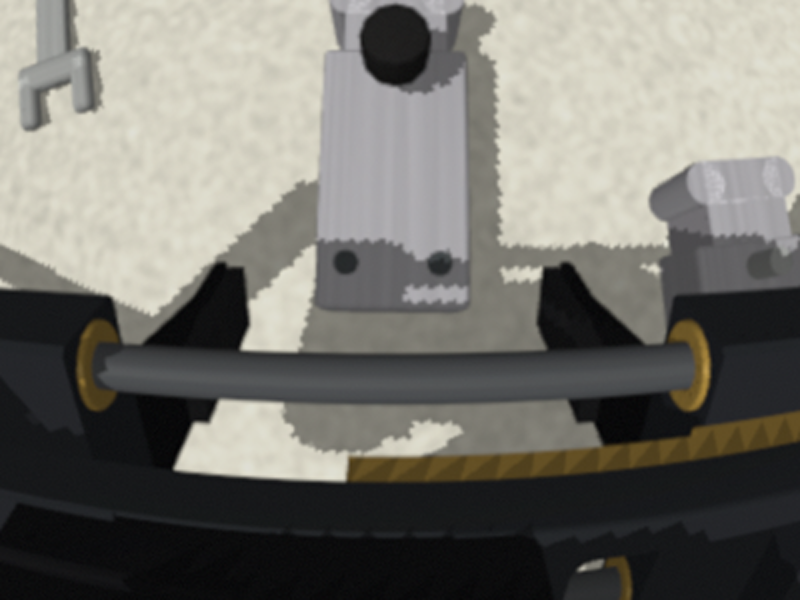

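The carrier matches the prediction within about a millimetre, and it is centred between the fingers. I'll finish the approach and close.

Request:
apply_moves(plan="-.024 .013 .17 0 0 .001;0 0 0 0 0 0;0 0 0 0 0 0")

```text
time_s: 7.7
position: [0.5802, -0.2911, 0.0111]
tcp_rot: [[0.795, -0.396, 0.46], [-0.345, -0.918, -0.194], [0.5, -0.004, -0.866]]
force: [-0.5, 0.2, 0.6]
opening: 1.004
grasp_force: 0.0
```

Request:
apply_moves(plan="0 0 0 0 0 0;0 0 0 0 0 0;0 0 0 0 0 0;0 0 0 0 0 0;0 0 0 0 0 0;0 0 0 0 0 0;0 0 0 0 0 0", gripper=-1)

```text
time_s: 8.28
position: [0.5802, -0.2911, 0.0101]
tcp_rot: [[0.795, -0.397, 0.46], [-0.346, -0.918, -0.194], [0.499, -0.005, -0.867]]
force: [0.2, -0.7, -0.4]
opening: 0.558
grasp_force: 0.0
```

```bash
cat >> h.py <<'E'
def seat(px,py=0,dz=0,tilt=30,q=None,off=45,hz=26):  # TCP pose with carrier origin at press (px,py), underside 10+dz
    q=q or PR;R=Rt(q[2],tilt);h=place(q,[[px-off,py,10+dz+hz]])[0];return hold2tcp(h,R),R
E
python3 - <<'E'
from h import *
s=bot.read_state();p,R=s["position"],s["tcp_rot"];print(s["grasp_force"],s["opening"])
RA=Rt(A[2],30)
u=p+[0,0,.1];go(u,R,N=3)
m=np.array([.46,-.17,.12]);Rm=Rt(-.1,30);go(m,Rm,frm=(R,u))
t,Rp=seat(-125,0,35);print(t);go(t,Rp,frm=(Rm,m))
E
```

```text
0.0 0.5576480092292323
3 rows: 0.333 -0.003 -0.578 -0.0 -0.0 -0.0
5 rows: -0.5 -0.331 -0.333 0.0048 0.0 -0.0086
[0.46487325 0.02175874 0.05480532]
6 rows: -0.046 -0.641 0.224 0.006 0.0 -0.0103
```

Request:
apply_moves(plan="0 0 0 0 0 0;0 0 0 0 0 0;0 0 0 0 0 0")

```text
time_s: 8.53
position: [0.5802, -0.2911, 0.01]
tcp_rot: [[0.795, -0.396, 0.46], [-0.346, -0.918, -0.194], [0.499, -0.005, -0.867]]
force: [-1.0, -0.6, 0.8]
opening: 0.323
grasp_force: 0.0
```

Run:
```python
from h import *
from rig import capture
s=bot.read_state()
im=capture("wrist");cv2.imwrite("pics/w3.png",cv2.resize(im[100:400,120:520,::-1],None,fx=2,fy=2,interpolation=2))
print((proj("wrist",place(A,[[-60,25,36],[-60,-25,36],[30,25,36],[30,-25,36],[20,0,68]]),s)-[120,100]).round()*2,s["opening"])
print((proj("wrist",[s["position"]],s)-[120,100])*2)
```

```text
[[308. 316.]
 [472. 316.]
 [316.  44.]
 [464.  44.]
 [388.  26.]] 0.32299405976231754
[[390.55217632 247.51523239]]
```

View pics/w3.png

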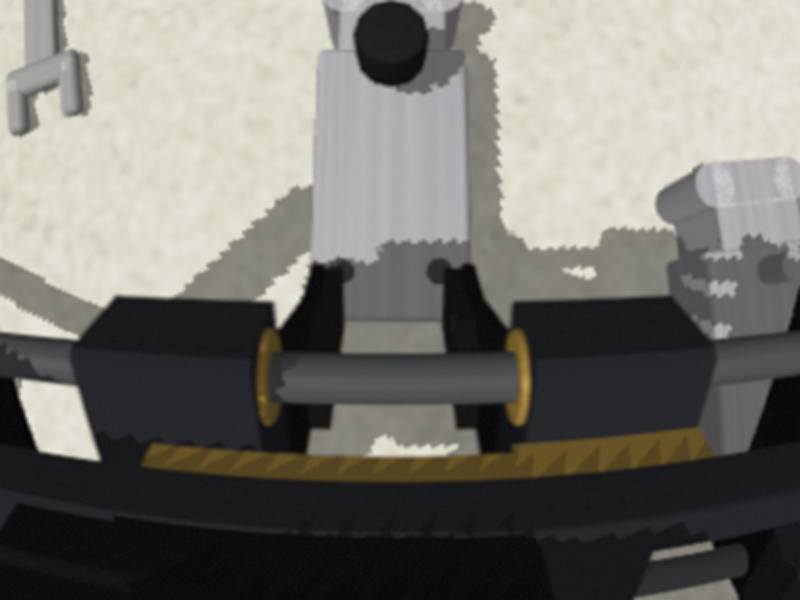

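Request:
apply_moves(plan="0 0 0 0 0 0;0 0 0 0 0 0;0 0 0 0 0 0")

```text
time_s: 8.83
position: [0.5802, -0.2911, 0.0101]
tcp_rot: [[0.795, -0.397, 0.46], [-0.346, -0.918, -0.194], [0.499, -0.005, -0.867]]
force: [-0.4, -0.7, 0.5]
opening: 0.059
grasp_force: 0.0
```

Run:
```python
from h import *
from rig import capture
s=bot.read_state();print(s["opening"],s["grasp_force"],s["joint_positions"].round(2))
a=cv2.imread("pics/w3.png")
im=capture("wrist");b=cv2.resize(im[100:400,120:520,::-1],None,fx=2,fy=2,interpolation=2)
sd=capture("side")[:,:,::-1]; cv2.imwrite("pics/s3.png",sd)
cv2.imwrite("pics/c3.png",np.hstack([cv2.resize(b,(450,338)),cv2.resize(sd[170:310,330:470],(338,338),interpolation=2)]))
```

```text
0.058726130684542084 0.0 [-41.42  42.22 111.65 105.12   9.46 -30.96]
```

View pics/c3.png

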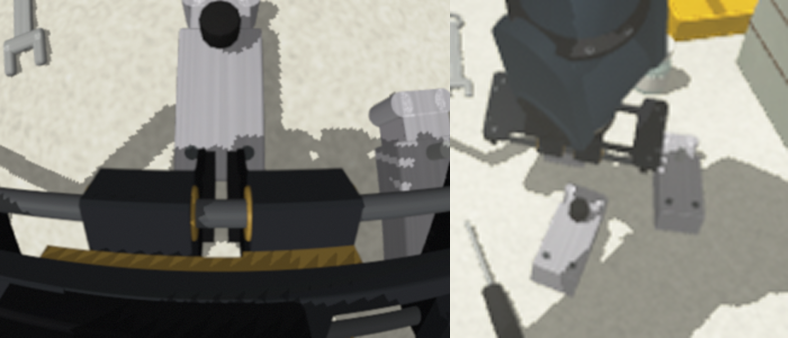

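The fingers closed above the carrier without touching it; it did not move. From the wrist image the visible finger ends lie at tool z ≈ −34 mm, so the real fingers end about 34 mm short of the stated TCP. I'll reopen and go deeper along the tool axis in force-checked steps.

Request:
apply_moves(plan="0 0 0 0 0 0;0 0 0 0 0 0;0 0 0 0 0 0;0 0 0 0 0 0;0 0 0 0 0 0;0 0 0 0 0 0;0 0 0 0 0 0;0 0 0 0 0 0;0 0 0 0 0 0;0 0 0 0 0 0", gripper=1)

```text
time_s: 9.77
position: [0.5802, -0.2911, 0.0101]
tcp_rot: [[0.795, -0.397, 0.46], [-0.346, -0.918, -0.194], [0.499, -0.005, -0.867]]
force: [-0.4, 0.2, -0.3]
opening: 0.7
grasp_force: 0.0
```

Request:
apply_moves(plan="0 0 0 0 0 0;0 0 0 0 0 0;0 0 0 0 0 0;0 0 .1 0 0 0;0 0 .1 0 0 0;0 0 0 0 0 0")

```text
time_s: 10.27
position: [0.585, -0.2932, 0.001]
tcp_rot: [[0.795, -0.397, 0.46], [-0.346, -0.918, -0.194], [0.499, -0.005, -0.867]]
force: [-0.5, 0.7, -0.1]
opening: 0.992
grasp_force: 0.0
```

Request:
apply_moves(plan="0 0 .1 0 0 0;0 0 .1 0 0 0;0 0 0 0 0 0")

```text
time_s: 10.52
position: [0.5895, -0.295, -0.0077]
tcp_rot: [[0.795, -0.397, 0.459], [-0.346, -0.918, -0.194], [0.499, -0.005, -0.867]]
force: [-0.1, 0.1, 0.0]
opening: 1.001
grasp_force: 0.0
```

Request:
apply_moves(plan="0 0 .08 0 0 0;0 0 .08 0 0 0;0 0 0 0 0 0;0 0 0 0 0 0")

```text
time_s: 10.85
position: [0.5931, -0.2965, -0.0143]
tcp_rot: [[0.795, -0.397, 0.46], [-0.346, -0.918, -0.194], [0.499, -0.005, -0.867]]
force: [0.4, -0.4, -0.1]
opening: 1.003
grasp_force: 0.0
```

Run:
```python
from h import *
from rig import capture
s=bot.read_state();im=capture("wrist");g=im.max(2)
# dark mask rows: finger tips left/right & body blocks, vs carrier rear edge prediction
RA=Rt(A[2],30);print(s["position"],proj("wrist",place(A,[[-60,25,36],[-60,-25,36]]),s).round(0).tolist(),(np.array(place(A,[[-45,0,26]])[0])-s["position"])@s["tcp_rot"])
for x in range(224,250,3):print(x,int(np.argmax(g[215:260,x]<45))+215,end="; ")
```

```text
[ 0.59305335 -0.29651831 -0.01432341] [[267.0, 283.0], [361.0, 283.0]] [-0.00018657 -0.00029895 -0.04662856]
224 238; 227 234; 230 232; 233 234; 236 234; 239 234; 242 245; 245 215; 248 215;
```

Request:
apply_moves(plan="0 0 .06 0 0 0;0 0 .05 0 0 0;0 0 0 0 0 0")

```text
time_s: 11.15
position: [0.5957, -0.2977, -0.0192]
tcp_rot: [[0.795, -0.397, 0.46], [-0.346, -0.918, -0.194], [0.499, -0.005, -0.867]]
force: [-0.3, -0.1, 0.2]
opening: 1.004
grasp_force: 0.0
```

Request:
apply_moves(plan="0 0 0 0 0 0;0 0 0 0 0 0;0 0 0 0 0 0;0 0 0 0 0 0;0 0 0 0 0 0;0 0 0 0 0 0;0 0 0 0 0 0;0 0 0 0 0 0", gripper=-1)

```text
time_s: 11.82
position: [0.5957, -0.2974, -0.0188]
tcp_rot: [[0.795, -0.396, 0.46], [-0.346, -0.918, -0.194], [0.499, -0.005, -0.867]]
force: [-0.6, 1.2, -0.2]
opening: 0.572
grasp_force: 30.0
```

Gripped now (opening 0.572, which is 50 mm, at 30 N). I'll lift and carry it to the press.

```bash
cat >> h.py <<'E'
import pickle,os
def carry(x,y,z,yaw):  # TCP pose putting carrier origin there, level; grasp saved in g.pkl
    C=pickle.load(open("g.pkl","rb"));T=np.eye(4);T[:3,:3]=Ro.from_euler("z",yaw).as_matrix();T[:3,3]=[x,y,z];T=T@C;return T[:3,3],T[:3,:3]
def carryp(px,py,dz): return carry(*place(PR,[[px,py,10+dz]])[0],PR[2])
E
python3 - <<'E'
from h import *
s=bot.read_state();T=np.eye(4);T[:3,:3]=s["tcp_rot"];T[:3,3]=s["position"]
C=np.eye(4);C[:3,:3]=Ro.from_euler("z",A[2]).as_matrix();C[:3,3]=[A[0],A[1],0]
pickle.dump(np.linalg.inv(C)@T,open("g.pkl","wb"))
a=carry(A[0],A[1],.1,A[2]);b=carry(.5,-.17,.1,-.05);c=carryp(-130,0,30)
go(*a,N=3);go(*b,frm=a[::-1]);go(*c,frm=b[::-1]);print(a[0],b[0],c[0])
E
```

```text
3 rows: 0.333 -0.003 -0.578 0.0 -0.0 -0.0
5 rows: -0.503 -0.379 -0.287 0.0057 -0.0001 -0.0099
6 rows: -0.05 -0.65 0.206 0.0053 -0.0001 -0.0092
[ 0.59565441 -0.29744243  0.08116472] [ 0.4811996  -0.16896446  0.08116472] [0.4759467  0.02589781 0.02116472]
```

Request:
apply_moves(plan=".165 0 -.29 0 0 0;.33 0 -.58 0 0 0;.33 0 -.58 0 0 0;.165 0 -.29 0 0 0;0 0 0 0 0 0;0 0 0 0 0 0")

```text
time_s: 12.32
position: [0.5974, -0.2956, 0.0366]
tcp_rot: [[0.793, -0.392, 0.466], [-0.345, -0.92, -0.187], [0.502, -0.012, -0.865]]
force: [-0.5, -0.6, -4.6]
opening: 0.573
grasp_force: 30.0
```

Run:
```python
from h import *
s=bot.read_state();print(s["position"],s["joint_positions"].round(1),s["opening"],s["grasp_force"],s["force"])
b=carry(.5,-.17,.1,-.05);go(*b,N=8)
```

```text
[ 0.59736709 -0.29558494  0.03656931] [-40.8  39.6 108.9  73.7   9.8   1.4] 0.5730887428242826 29.987424648134038 [-0.46644906 -0.5698253  -4.64971594]
8 rows: -0.258 -0.238 -0.275 0.0034 -0.0001 -0.0062
```

Request:
apply_moves(plan=".17 0 -.29 0 0 0;.17 0 -.29 0 0 0;.17 0 -.29 0 0 0;0 0 0 0 0 0")

```text
time_s: 12.65
position: [0.5986, -0.2968, 0.0869]
tcp_rot: [[0.792, -0.391, 0.468], [-0.344, -0.92, -0.187], [0.504, -0.012, -0.864]]
force: [0.3, -1.1, -4.1]
opening: 0.573
grasp_force: 30.0
```

Run:
```python
from h import *
s=bot.read_state();print(s["position"],s["joint_positions"].round(1))
b=carry(.5,-.17,.1,-.05);go(*b,N=10)
```

```text
[ 0.59856077 -0.29682042  0.08686292] [-40.9  34.1 107.6  45.4  13.4  30.2]
10 rows: -0.258 -0.192 -0.135 0.0027 -0.0001 -0.0049
```

Request:
apply_moves(plan="-.26 -.19 -.135 .0027 0 -.005;-.26 -.19 -.135 .0027 0 -.005;-.26 -.19 -.135 .0027 0 -.005;-.26 -.19 -.135 .0027 0 -.005;-.26 -.19 -.135 .0027 0 -.005;-.26 -.19 -.135 .0027 0 -.005;-.26 -.19 -.135 .0027 0 -.005;-.26 -.19 -.135 .0027 0 -.005;-.26 -.19 -.135 .0027 0 -.005;-.26 -.19 -.135 .0027 0 -.005")

```text
time_s: 13.48
position: [0.4777, -0.1696, 0.0776]
tcp_rot: [[0.864, -0.046, 0.501], [-0.04, -0.999, -0.023], [0.502, 0.0, -0.865]]
force: [0.4, 0.6, -4.2]
opening: 0.571
grasp_force: 30.0
```

Run:
```python
from h import *
s=bot.read_state();print(s["position"],s["joint_positions"].round(1),s["qvel"].round(0))
b=carry(.5,-.17,.1,-.05);go(*b)
c=carryp(-130,0,50);go(*c,N=10)
```

```text
[ 0.47769468 -0.16964631  0.0776454 ] [-46.6  30.4 129.2  95.8  20.5 -46.1] [-14.  -1.  26.  29.  15. -69.]
1 rows: 0.095 -0.017 -0.026 0.0004 -0.0005 0.0009
10 rows: 0.005 -0.391 0.088 0.0032 -0.0001 -0.0054
```

Request:
apply_moves(plan=".005 -.39 .08 .003 0 -.0054;.005 -.39 .08 .003 0 -.0054;.005 -.39 .08 .003 0 -.0054;.005 -.39 .08 .003 0 -.0054;.005 -.39 .08 .003 0 -.0054;.005 -.39 .08 .003 0 -.0054;.005 -.39 .08 .003 0 -.0054;.005 -.39 .08 .003 0 -.0054;.005 -.39 .08 .003 0 -.0054;0 0 0 0 0 0")

```text
time_s: 14.32
position: [0.4771, 0.0079, 0.0465]
tcp_rot: [[0.826, 0.302, 0.476], [0.264, -0.953, 0.146], [0.497, 0.005, -0.867]]
force: [-1.6, -0.3, -4.2]
opening: 0.572
grasp_force: 30.0
```

Run:
```python
from h import *
from rig import capture
s=bot.read_state();print(s["position"],s["joint_positions"].round(1),s["qvel"].round(0))
c=carryp(-130,0,50);go(*c)
im=capture("top");cv2.imwrite("pics/t4.png",im[:,:,::-1]);im=capture("wrist");cv2.imwrite("pics/w4.png",im[:,:,::-1])
```

```text
[0.47709029 0.00794398 0.04652402] [-28.2  36.1 134.7 120.3  24.2 -74.4] [-2. -1. -2. -2. -2.  5.]
1 rows: 0.023 -0.35 0.135 0.0049 0.0003 -0.0053
```

Run:
```python
from h import *
s=bot.read_state();im=cv2.imread("pics/w4.png");K=3
big=cv2.resize(im[0:260,60:580],None,fx=1.53,fy=1.53,interpolation=2);f=lambda P:((P-[60,0])*1.53).astype(np.int32)
def ln(L,col):
    L=np.array(L,float);P=np.concatenate([L[i]+(L[i+1]-L[i])*np.linspace(0,1,15)[:,None] for i in range(len(L)-1)])
    cv2.polylines(big,[f(proj("wrist",place(PR,P),s))],False,col,1)
ln([[-75,-100,10],[-170,-100,10],[-170,100,10],[-75,100,10]],(0,0,255))
ln([[-55,40,26],[-30,26.5,26],[20,26.5,26]],(255,0,0));ln([[-55,-40,26],[-30,-26.5,26],[20,-26.5,26]],(255,0,0))
ln([[-75,-90,125],[-75,90,125]],(0,255,0));ln([[-75,-90,185],[-75,90,185]],(0,255,255))
print(f(proj("wrist",place(PR,[[-170,-100,10],[-170,100,10],[-55,40,26],[-55,-40,26],[-75,-90,185],[-75,90,185]]),s)).tolist())
cv2.imwrite("pics/w4b.png",big)
```

```text
[[537, 373], [180, 387], [277, 178], [418, 170], [629, -20], [22, 32]]
```

View pics/w4b.png

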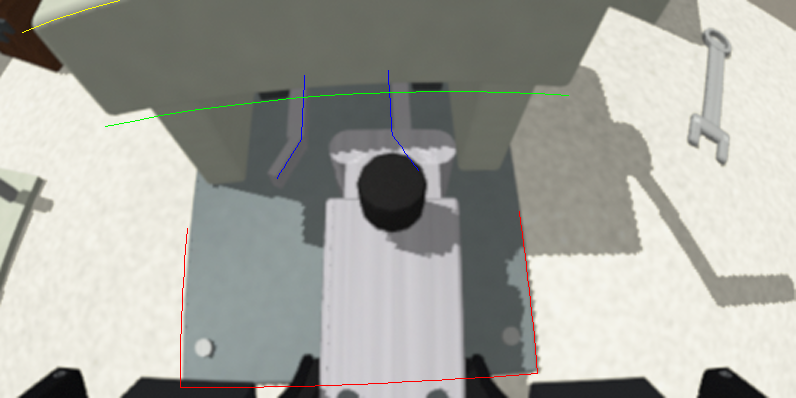

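The wrist view shows the predicted lane lines on the rails within about 2 px (rail inner edges at x≈305 and 388). The mouth flare agrees too, and the carrier, with its cap at (392,185), is just right of the lane. I'll check the carrier-in-hand pose and continue.

```bash
cat >> h.py <<'E'
def cpose(s):
    C=pickle.load(open("g.pkl","rb"));T=np.eye(4);T[:3,:3]=s["tcp_rot"];T[:3,3]=s["position"];return T@np.linalg.inv(C)
def inpress(s):
    T=cpose(s);e=Ro.from_matrix(T[:3,:3]).as_euler("zyx",degrees=True);d=T[:3,3]-[PR[0],PR[1],0];c,n=np.cos(PR[2]),np.sin(PR[2])
    return (np.array([c*d[0]+n*d[1],-n*d[0]+c*d[1],d[2]])*1e3).round(1),(e-[np.degrees(PR[2]),0,0]).round(2)
E
python3 - <<'E'
from h import *
s=bot.read_state();T=cpose(s)
L=np.array([[30,25,36],[30,-25,36],[-60,25,36],[-60,-25,36]])/1e3
print(((proj("wrist",L@T[:3,:3].T+T[:3,3],s)-[60,0])*1.53).round(0).tolist());print(inpress(s))
a=carryp(-130,0,12);go(*a,N=4)
E
```

```text
[[324.0, 192.0], [457.0, 192.0], [316.0, 440.0], [464.0, 440.0]]
(array([-134. ,  -20.8,   66.2]), array([-2.76, -0.25, -0.6 ]))
4 rows: -0.096 -0.102 0.199 0.0013 -0.0 -0.0014
```

Request:
apply_moves(plan="-.096 -.1 .2 .0013 0 -.0014;-.096 -.1 .2 .0013 0 -.0014;-.096 -.1 .2 .0013 0 -.0014;-.096 -.1 .2 .0013 0 -.0014;0 0 0 0 0 0;0 0 0 0 0 0")

```text
time_s: 14.92
position: [0.4772, 0.0248, 0.0035]
tcp_rot: [[0.814, 0.341, 0.47], [0.292, -0.94, 0.175], [0.502, -0.005, -0.865]]
force: [0.6, -0.2, -4.6]
opening: 0.568
grasp_force: 30.0
```

Run:
```python
from h import *
s=bot.read_state();print(inpress(s),s["joint_positions"].round(1))
a=carryp(-130,0,3);go(*a,N=3);b=carryp(-80,0,3);go(*b,frm=a[::-1],N=5)
```

```text
(array([-129.2,   -1.6,   22.4]), array([-0.17, -0.18,  0.03])) [-26.8  44.8 135.6 133.3  30.4 -90. ]
3 rows: -0.036 -0.01 0.051 0.0001 -0.0002 -0.0001
5 rows: 0.173 0.0 0.1 0.0 -0.0 -0.0
```

Request:
apply_moves(plan="-.036 -.012 .05 0 0 0;-.036 -.012 .05 0 0 0;-.036 -.012 .05 0 0 0;0 0 0 0 0 0;0 0 0 0 0 0")

```text
time_s: 15.33
position: [0.4756, 0.0273, -0.0047]
tcp_rot: [[0.813, 0.342, 0.472], [0.294, -0.94, 0.176], [0.503, -0.005, -0.864]]
force: [0.6, -0.5, -4.7]
opening: 0.572
grasp_force: 30.0
```

Request:
apply_moves(plan="-.02 0 .034 0 0 0;0 0 0 0 0 0;0 0 0 0 0 0")

```text
time_s: 15.58
position: [0.4757, 0.0274, -0.0067]
tcp_rot: [[0.813, 0.343, 0.472], [0.294, -0.939, 0.176], [0.503, -0.004, -0.864]]
force: [-0.5, -0.7, -3.8]
opening: 0.573
grasp_force: 30.0
```

Run:
```python
from h import *
s=bot.read_state();print(inpress(s),s["force"].round(1))
```

```text
(array([-129.8,    1.5,   12.2]), array([-0.04, -0.28,  0.07])) [-0.5 -0.7 -3.8]
```

Request:
apply_moves(plan="-.015 .024 .026 0 0 0;0 0 0 0 0 0;0 0 0 0 0 0")

```text
time_s: 15.83
position: [0.476, 0.0268, -0.0078]
tcp_rot: [[0.812, 0.344, 0.472], [0.295, -0.939, 0.177], [0.504, -0.005, -0.864]]
force: [-1.4, 1.0, -0.2]
opening: 0.577
grasp_force: 30.0
```

Request:
apply_moves(plan="-.01 0 .017 0 0 0;0 0 0 0 0 0;0 0 0 0 0 0")

```text
time_s: 16.08
position: [0.4758, 0.0268, -0.0087]
tcp_rot: [[0.812, 0.343, 0.472], [0.294, -0.939, 0.177], [0.504, -0.005, -0.864]]
force: [-4.4, 1.3, 6.0]
opening: 0.569
grasp_force: 30.0
```

Request:
apply_moves(plan=".01 0 -.017 0 0 0;.173 0 .1 0 0 0;.173 0 .1 0 0 0;.173 0 .1 0 0 0;.173 0 .1 0 0 0;0 0 0 0 0 0")

```text
time_s: 16.58
position: [0.5165, 0.0394, -0.0079]
tcp_rot: [[0.811, 0.343, 0.475], [0.295, -0.939, 0.175], [0.506, -0.002, -0.863]]
force: [-0.5, -0.7, -3.9]
opening: 0.568
grasp_force: 30.0
```

Run:
```python
from h import *
s=bot.read_state();print(inpress(s),s["force"].round(1),s["joint_positions"].round(1))
go(*carryp(-75,0,1.3))
```

```text
(array([-87.5,  -1.1,  11.1]), array([-0.03, -0.48, -0.02])) [-0.5 -0.7 -3.9] [-21.6  45.2 130.  132.   27.  -82.8]
1 rows: 0.216 -0.024 0.119 0.0005 -0.0012 0.0002
```

Request:
apply_moves(plan=".108 -.012 .06 0 -.0006 0;.108 -.012 .06 0 -.0006 0;0 0 0 0 0 0;0 0 0 0 0 0")

```text
time_s: 16.92
position: [0.5252, 0.045, -0.0079]
tcp_rot: [[0.816, 0.343, 0.466], [0.295, -0.939, 0.174], [0.497, -0.004, -0.868]]
force: [0.8, -0.4, -2.7]
opening: 0.569
grasp_force: 30.0
```

Request:
apply_moves(plan=".1 0 .058 0 0 0;.1 0 .058 0 0 0;0 0 0 0 0 0;0 0 0 0 0 0")

```text
time_s: 17.25
position: [0.5357, 0.0492, -0.008]
tcp_rot: [[0.816, 0.343, 0.466], [0.295, -0.939, 0.174], [0.497, -0.004, -0.868]]
force: [1.4, 0.3, -3.2]
opening: 0.573
grasp_force: 30.0
```

Run:
```python
from h import *
s=bot.read_state();print(inpress(s),s["force"].round(1),s["moment"].round(2))
```

```text
(array([-65.8,   1.4,  10.8]), array([-0.02,  0.1 , -0.07])) [ 1.4  0.3 -3.2] [-0.22  0.47  0.07]
```

Request:
apply_moves(plan=".1 .02 .058 0 0 0;.1 0 .058 0 0 0;.08 0 .046 0 0 0;0 0 0 0 0 0;0 0 0 0 0 0")

```text
time_s: 17.67
position: [0.5516, 0.0539, -0.008]
tcp_rot: [[0.816, 0.343, 0.466], [0.296, -0.939, 0.174], [0.497, -0.004, -0.868]]
force: [1.4, 0.6, -2.7]
opening: 0.572
grasp_force: 30.0
```

Run:
```python
from h import *
s=bot.read_state();print(inpress(s),s["force"].round(1),s["moment"].round(2))
```

```text
(array([-49.3,   0.4,  10.8]), array([-0.01,  0.09, -0.08])) [ 1.4  0.6 -2.7] [-0.22  0.54  0.06]
```

Request:
apply_moves(plan="0 0 0 0 0 0;0 0 0 0 0 0;0 0 0 0 0 0;0 0 0 0 0 0;0 0 -.2 0 0 0;0 0 -.4 0 0 0;0 0 -.4 0 0 0;0 0 -.4 0 0 0;0 0 0 0 0 0;0 0 0 0 0 0", gripper=0.6)

```text
time_s: 18.5
position: [0.519, 0.0414, 0.0537]
tcp_rot: [[0.815, 0.342, 0.467], [0.295, -0.94, 0.173], [0.498, -0.003, -0.867]]
force: [0.0, -0.2, -0.4]
opening: 0.795
grasp_force: 0.0
```

Request:
apply_moves(plan="-.26 0 -.15 0 0 0;-.26 0 -.15 0 0 0;0 0 0 0 0 0;0 0 0 0 0 0;0 0 0 0 0 0;0 0 0 0 0 0;0 0 0 0 0 0;0 0 0 0 0 0;0 0 0 0 0 0;0 0 0 0 0 0", gripper=-1)

```text
time_s: 19.33
position: [0.4906, 0.0316, 0.0529]
tcp_rot: [[0.816, 0.343, 0.466], [0.296, -0.939, 0.174], [0.497, -0.004, -0.868]]
force: [-0.0, 0.3, -0.1]
opening: 0.128
grasp_force: 0.0
```

```bash
cat >> h.py <<'E'
H=.034
def tippose(px,py,z,tilt=30,dyaw=0):  # real fingertip centre at press px,py, height z (mm)
    R=Rt(PR[2]+dyaw,tilt);return place(PR,[[px,py,z]])[0]+R[:,2]*H,R
def tipinpress(s):
    p=s["position"]-s["tcp_rot"][:,2]*H-[PR[0],PR[1],0];c,n=np.cos(PR[2]),np.sin(PR[2]);return (np.array([c*p[0]+n*p[1],-n*p[0]+c*p[1],p[2]])*1e3).round(1)
E
python3 - <<'E'
from h import *
s=bot.read_state();print(tipinpress(s),s["opening"],s["joint_positions"].round(1))
a=tippose(-130,0,23);go(*a)
E
```

```text
[-150.     0.3   82.4] 0.12777840177180702 [-24.4  34.6 132.1 112.1  22.3 -64.1]
2 rows: -0.121 0.006 0.615 -0.0003 0.0003 -0.0001
```

Request:
apply_moves(plan="-.08 0 .41 0 0 0;-.08 0 .41 0 0 0;-.08 0 .41 0 0 0;0 0 0 0 0 0;0 0 0 0 0 0;0 0 0 0 0 0")

```text
time_s: 19.83
position: [0.5087, 0.0389, -0.006]
tcp_rot: [[0.816, 0.343, 0.465], [0.295, -0.939, 0.175], [0.497, -0.005, -0.868]]
force: [-0.3, -1.2, 0.5]
opening: 0.003
grasp_force: 0.0
```

Run:
```python
from h import *
from rig import capture
s=bot.read_state();print(tipinpress(s),s["opening"],s["force"].round(1))
cv2.imwrite("pics/w5.png",capture("wrist")[:,:,::-1])
# rear-edge location along image column via brightness
print(proj("wrist",place(PR,[[-111,y,46] for y in(-25,0,25)]),s).round(0).tolist())
g=cv2.imread("pics/w5.png").max(2)
for c in(290,300,330,340):print(c,g[180:290:5,c].tolist())
```

```text
[-130.5    0.9   23.5] 0.0027304071064842305 [-0.3 -1.2  0.5]
[[363.0, 206.0], [317.0, 206.0], [271.0, 206.0]]
290 [86, 78, 204, 203, 203, 151, 94, 91, 152, 150, 151, 149, 149, 151, 128, 39, 39, 39, 39, 38, 43, 52]
300 [198, 203, 202, 202, 201, 150, 95, 92, 90, 151, 150, 104, 61, 44, 24, 33, 29, 79, 137, 155, 115, 111]
330 [204, 204, 204, 204, 204, 151, 96, 93, 88, 151, 146, 19, 18, 21, 20, 22, 22, 66, 136, 136, 111, 123]
340 [84, 182, 193, 194, 193, 143, 94, 91, 88, 150, 149, 149, 149, 87, 77, 39, 39, 39, 39, 40, 43, 51]
```

Request:
apply_moves(plan=".07 .01 .04 0 0 0;.07 0 .04 0 0 0;.07 0 .04 0 0 0;.07 0 .04 0 0 0;.07 0 .04 0 0 0;0 0 0 0 0 0")

```text
time_s: 20.38
position: [0.5276, 0.0454, -0.0061]
tcp_rot: [[0.817, 0.343, 0.464], [0.296, -0.939, 0.174], [0.495, -0.004, -0.869]]
force: [-3.4, -0.8, 2.1]
opening: 0.006
grasp_force: 1.9
```

Request:
apply_moves(plan=".07 0 .04 0 0 0;.07 0 .04 0 0 0;0 0 0 0 0 0")

```text
time_s: 20.63
position: [0.5329, 0.0479, -0.0068]
tcp_rot: [[0.819, 0.342, 0.46], [0.296, -0.94, 0.173], [0.492, -0.005, -0.871]]
force: [-8.4, -3.8, 6.0]
opening: 0.006
grasp_force: 4.4
```

Run:
```python
from h import *
s=bot.read_state();print(tipinpress(s),s["force"].round(1),s["moment"].round(2))
```

```text
[-104.5    1.1   22.9] [-8.4 -3.8  6. ] [-0.59  1.13 -0.11]
```

Request:
apply_moves(plan=".07 0 .04 0 0 0;.07 0 .04 0 0 0;0 0 0 0 0 0")

```text
time_s: 20.88
position: [0.534, 0.0498, -0.0079]
tcp_rot: [[0.826, 0.339, 0.45], [0.294, -0.941, 0.169], [0.481, -0.007, -0.877]]
force: [-20.9, -10.8, 15.3]
opening: 0.006
grasp_force: 11.5
```

Request:
apply_moves(plan=".07 0 .04 0 0 0;.07 0 .04 0 0 0;0 0 0 0 0 0")

```text
time_s: 21.13
position: [0.5494, 0.0538, -0.0061]
tcp_rot: [[0.817, 0.343, 0.464], [0.295, -0.939, 0.174], [0.495, -0.006, -0.869]]
force: [1.2, 0.1, 0.6]
opening: 0.003
grasp_force: 0.0
```

Run:
```python
from h import *
s=bot.read_state();print(tipinpress(s),s["force"].round(1),s["moment"].round(2))
```

```text
[-87.1   1.   23.4] [1.2 0.1 0.6] [-0.12  0.34 -0.02]
```

It clicked: the push force peaked at about 24 N and then dropped to zero. I'll press gently to confirm it's against the stop, then back away.

Request:
apply_moves(plan=".05 0 .03 0 0 0;.05 0 .03 0 0 0;0 0 0 0 0 0")

```text
time_s: 21.38
position: [0.5514, 0.0544, -0.0076]
tcp_rot: [[0.822, 0.341, 0.457], [0.295, -0.94, 0.17], [0.488, -0.005, -0.873]]
force: [-13.1, -6.9, 10.7]
opening: 0.002
grasp_force: 7.7
```

Run:
```python
from h import *
s=bot.read_state();print(tipinpress(s),s["force"].round(1),s["moment"].round(2))
```

```text
[-84.7   0.9  22.1] [-13.1  -6.9  10.7] [-1.    1.59 -0.16]
```

Seated: it holds firm at 15 N. Next I back away and go round to above the lever grip with the fingers closed.

Run:
```python
from h import *
s=bot.read_state()
a=tippose(-170,0,60);go(*a,N=4);b=tippose(-190,-60,290,20);go(*b,frm=a[::-1],N=9)
```

```text
4 rows: -0.275 0.005 -0.375 -0.0001 0.0006 -0.0002
9 rows: 0.167 0.133 -0.481 -0.0 -0.0031 -0.0
```

Request:
apply_moves(plan="-.28 0 -.36 0 0 0;-.28 0 -.37 0 0 0;-.28 0 -.37 0 0 0;-.28 0 -.37 0 0 0;0 0 0 0 0 0;.165 .13 -.48 0 -.003 0;.165 .13 -.48 0 -.003 0;.165 .13 -.48 0 -.003 0;.165 .13 -.48 0 -.003 0;0 0 0 0 0 0")

```text
time_s: 22.22
position: [0.4783, 0.0156, 0.087]
tcp_rot: [[0.825, 0.353, 0.44], [0.302, -0.935, 0.184], [0.477, -0.019, -0.879]]
force: [0.8, 1.0, 0.0]
opening: 0.005
grasp_force: 0.0
```

Run:
```python
from h import *
from rig import capture
s=bot.read_state();print(tipinpress(s),s["joint_positions"].round(1))
im=capture("wrist");cv2.imwrite("pics/w6.png",im[:,:,::-1])
b=tippose(-190,-60,290,20);go(*b)
```

```text
[-166.3  -11.2  116.8] [-27.9  27.7 130.7  83.5  21.8 -37.7]
6 rows: 0.158 0.159 -0.562 -0.0006 -0.0039 0.0001
```

Request:
apply_moves(plan=".12 .12 -.42 0 -.003 0;.12 .12 -.42 0 -.003 0;.12 .12 -.42 0 -.003 0;.12 .12 -.42 0 -.003 0;.12 .12 -.42 0 -.003 0;.12 .12 -.42 0 -.003 0;.12 .12 -.42 0 -.003 0;.12 .12 -.42 0 -.003 0;0 0 0 0 0 0")

```text
time_s: 23.02
position: [0.4752, -0.0346, 0.241]
tcp_rot: [[0.872, 0.357, 0.335], [0.324, -0.934, 0.152], [0.367, -0.024, -0.93]]
force: [0.9, 0.0, 0.8]
opening: 0.006
grasp_force: 0.0
```

Run:
```python
from h import *
s=bot.read_state();print(tipinpress(s),s["joint_positions"].round(1))
a=tippose(-140,-150,310,10);go(*a);b=tippose(-87,-155,295,5);go(*b,frm=a[::-1],N=4)
```

```text
[-182.8  -57.5  272.6] [-31.    7.2 113.3  23.5  49.3  24.4]
3 rows: 0.299 0.622 -0.164 -0.0014 -0.0107 0.0005
4 rows: 0.237 0.025 0.112 -0.0 -0.0035 0.0
```

Request:
apply_moves(plan=".22 .46 -.12 0 -.008 0;.22 .46 -.12 0 -.008 0;.22 .46 -.12 0 -.008 0;.22 .46 -.12 0 -.008 0;0 0 0 0 0 0;0 0 0 0 0 0")

```text
time_s: 23.52
position: [0.538, -0.1066, 0.2679]
tcp_rot: [[0.922, 0.359, 0.144], [0.348, -0.933, 0.091], [0.167, -0.034, -0.985]]
force: [-1.0, 1.0, -0.2]
opening: 0.006
grasp_force: 0.0
```

Run:
```python
from h import *
from rig import capture
s=bot.read_state();print(tipinpress(s),s["joint_positions"].round(1))
im=capture("wrist");cv2.imwrite("pics/w7.png",im[:,:,::-1]);g=im.max(2)
print("pred grip ends/mid",proj("wrist",place(PR,[[-90,-104,262],[-90,-147,262],[-90,-190,262]]),s).round(0).tolist())
d=(g<45).astype(np.uint8);d[230:]=0
n,l,st,c=cv2.connectedComponentsWithStats(d)
print([(st[i].tolist(),c[i].round(0).tolist()) for i in range(1,n) if st[i,4]>150])
P=[]
t=cv2.imread("pics/top0.png").max(2);print("topgrip")
from rig import capture
T=capture("top");k=(T.max(2)<35).astype(np.uint8);n,l,st,c=cv2.connectedComponentsWithStats(k)
print([(st[i].tolist(),c[i].round(0).tolist()) for i in range(1,n) if st[i,4]>60])
b=tippose(-87,-155,295,5);go(*b,N=4)
```

```text
[-141.6 -146.9  301.4] [-28.4  15.9  92.8   9.3  66.8  37.4]
pred grip ends/mid [[259.0, 156.0], [319.0, 157.0], [380.0, 158.0]]
[([77, 0, 67, 62, 2059], [107.0, 28.0]), ([256, 141, 123, 31, 3470], [317.0, 156.0])]
topgrip
[([95, 107, 29, 72, 892], [109.0, 143.0]), ([302, 173, 11, 10, 65], [308.0, 177.0]), ([268, 177, 31, 42, 287], [281.0, 193.0]), ([346, 188, 22, 32, 382], [356.0, 204.0]), ([249, 338, 47, 44, 429], [278.0, 360.0])]
4 rows: 0.265 0.06 0.066 -0.0015 -0.0031 0.0005
```

The grip is seen at (317,156), against (319,157) predicted. Next I go right above it.

Run:
```python
from h import *
a=tippose(-92,-152,283,4);go(*a,N=4)
# arc: contact point on top of bar; tip centre follows bar centre x, z+11
q=np.linspace(0,1.08,19);th=np.radians(50)-q
for i in range(0,19,3): print(round(q[i],2),round(-140*np.cos(th[i]),1),round(155+140*np.sin(th[i])+11,1))
```

```text
4 rows: 0.23 0.046 0.121 -0.0015 -0.0038 0.0005
0.0 -90.0 273.2
0.18 -107.7 255.4
0.36 -122.0 234.7
0.54 -132.3 211.7
0.72 -138.4 187.3
0.9 -139.9 162.2
1.08 -137.0 137.2
```

Request:
apply_moves(plan=".23 .046 .11 -.0015 -.004 0;.23 .046 .11 -.0015 -.004 0;.23 .046 .11 -.0015 -.004 0;.23 .046 .11 -.0015 -.004 0;0 0 0 0 0 0;0 0 0 0 0 0")

```text
time_s: 24.12
position: [0.5833, -0.0971, 0.2521]
tcp_rot: [[0.933, 0.354, 0.061], [0.354, -0.935, 0.019], [0.064, 0.004, -0.998]]
force: [0.2, 0.2, -1.5]
opening: 0.002
grasp_force: 0.0
```

Run:
```python
from h import *
s=bot.read_state();print(tipinpress(s),s["force"].round(1),s["joint_positions"].round(1),s["tcp_rot"].round(3).tolist())
p=[(-92,271),(-109,253),(-122,235),(-132,212),(-138,187),(-140,162),(-138,140)]
R=s["tcp_rot"];f=s["position"]
for x,z in p:
    t=place(PR,[[x,-152,z]])[0]+R[:,2]*H;print((x,z),((t-f)@R/.05).round(2));f=t
```

```text
[ -92.3 -152.2  286. ] [ 0.2  0.2 -1.5] [-21.6  22.   85.1   2.4  70.   46.8] [[0.933, 0.354, 0.061], [0.354, -0.935, 0.019], [0.064, 0.004, -0.998]]
(-92, 271) [-0.01 -0.    0.3 ]
(-109, 253) [-0.36 -0.01  0.34]
(-122, 235) [-0.28 -0.    0.34]
(-132, 212) [-0.23 -0.    0.45]
(-138, 187) [-0.15 -0.    0.49]
(-140, 162) [-0.07 -0.    0.5 ]
(-138, 140) [ 0.01 -0.    0.44]
```

Request:
apply_moves(plan="0 0 .15 0 0 0;0 0 .15 0 0 0;-.12 0 .11 0 0 0;-.12 0 .115 0 0 0;-.12 0 .115 0 0 0;0 0 0 0 0 0")

```text
time_s: 24.62
position: [0.5677, -0.1047, 0.2204]
tcp_rot: [[0.934, 0.351, 0.063], [0.351, -0.936, 0.017], [0.065, 0.006, -0.998]]
force: [-2.6, 1.4, 6.2]
opening: 0.002
grasp_force: 3.5
```

Run:
```python
from h import *
s=bot.read_state();print(tipinpress(s),s["force"].round(1),s["moment"].round(1))
```

```text
[-109.6 -153.9  254.3] [-2.6  1.4  6.2] [0.2 0.4 0. ]
```

Contact is good and the lever is moving. Following the arc.

Request:
apply_moves(plan="-.1 0 .12 0 0 0;-.1 -.01 .12 0 0 0;-.08 -.01 .12 0 0 0;-.08 0 .15 0 0 0;-.08 0 .15 0 0 0;-.07 0 .15 0 0 0;-.05 0 .16 0 0 0;-.05 0 .16 0 0 0;-.05 0 .16 0 0 0")

```text
time_s: 25.37
position: [0.5377, -0.1158, 0.1544]
tcp_rot: [[0.934, 0.353, 0.056], [0.353, -0.936, 0.014], [0.058, 0.007, -0.998]]
force: [-11.1, -3.1, 14.1]
opening: 0.007
grasp_force: 7.7
```

Run:
```python
from h import *
s=bot.read_state();print(tipinpress(s),s["force"].round(1),s["moment"].round(1),s["joint_positions"].round(1))
```

```text
[-141.3 -154.   188.3] [-11.1  -3.1  14.1] [-0.8  2.  -0.1] [-25.1  25.5  97.3   2.6  54.7  42.7]
```

Request:
apply_moves(plan="0 0 .16 0 0 0;0 0 .16 0 0 0;0 0 .16 0 0 0;0 0 .14 0 0 0;0 0 .1 0 0 0;0 0 0 0 0 0")

```text
time_s: 25.87
position: [0.5402, -0.1149, 0.1175]
tcp_rot: [[0.934, 0.353, 0.056], [0.352, -0.936, 0.015], [0.058, 0.005, -0.998]]
force: [-7.2, -3.4, 8.1]
opening: 0.007
grasp_force: 4.2
```

Run:
```python
from h import *
s=bot.read_state();print(tipinpress(s),s["force"].round(1),s["moment"].round(1),s["joint_positions"].round(1))
```

```text
[-138.6 -154.   151.5] [-7.2 -3.4  8.1] [-0.6  1.3  0. ] [-25.   28.7  98.9   2.8  49.9  42.6]
```

Request:
apply_moves(plan="0 0 .08 0 0 0;.02 0 .08 0 0 0;.02 0 .08 0 0 0;0 0 0 0 0 0;0 0 0 0 0 0")

```text
time_s: 26.28
position: [0.5436, -0.1137, 0.1062]
tcp_rot: [[0.934, 0.352, 0.058], [0.352, -0.936, 0.016], [0.059, 0.006, -0.998]]
force: [-6.9, -2.5, 8.1]
opening: 0.006
grasp_force: 4.0
```

Request:
apply_moves(plan=".02 0 .06 0 0 0;0 0 .04 0 0 0;0 0 0 0 0 0;0 0 0 0 0 0")

```text
time_s: 26.62
position: [0.5446, -0.1134, 0.1015]
tcp_rot: [[0.934, 0.353, 0.057], [0.353, -0.936, 0.015], [0.059, 0.006, -0.998]]
force: [-8.3, -3.2, 9.5]
opening: 0.005
grasp_force: 4.7
```

Run:
```python
from h import *
s=bot.read_state();print(tipinpress(s),s["force"].round(1),s["moment"].round(1),s["joint_positions"].round(1))
```

```text
[-134.  -154.1  135.4] [-8.3 -3.2  9.5] [-0.8  1.5  0.1] [-24.6  30.4  99.2   2.9  47.9  42.8]
```

Request:
apply_moves(plan="0 0 .04 0 0 0;0 0 .04 0 0 0;0 0 0 0 0 0;0 0 0 0 0 0")

```text
time_s: 26.95
position: [0.5451, -0.1133, 0.099]
tcp_rot: [[0.934, 0.353, 0.058], [0.353, -0.936, 0.015], [0.06, 0.006, -0.998]]
force: [-10.5, -2.8, 17.7]
opening: 0.006
grasp_force: 9.8
```

Request:
apply_moves(plan="0 0 .04 0 0 0;0 0 .04 0 0 0;0 0 0 0 0 0;0 0 0 0 0 0")

```text
time_s: 27.28
position: [0.5452, -0.1133, 0.0982]
tcp_rot: [[0.934, 0.354, 0.059], [0.353, -0.935, 0.014], [0.06, 0.007, -0.998]]
force: [-16.1, -1.3, 39.2]
opening: 0.004
grasp_force: 20.3
```

Stop reached: 39 N with no further motion. I'll raise the tool and let the lever come back up.

Request:
apply_moves(plan="0 0 -.1 0 0 0;-.02 0 -.2 0 0 0;0 0 -.3 0 0 0;0 0 -.4 0 0 0;0 0 -.5 0 0 0;0 0 -.5 0 0 0;0 0 -.5 0 0 0;0 0 -.5 0 0 0;0 0 -.4 0 0 0;0 0 0 0 0 0")

```text
time_s: 28.12
position: [0.5393, -0.1168, 0.267]
tcp_rot: [[0.934, 0.351, 0.072], [0.351, -0.936, 0.013], [0.072, 0.014, -0.997]]
force: [0.3, -0.1, 0.4]
opening: 0.005
grasp_force: 0.0
```

Request:
apply_moves(plan="-.4 0 -.2 0 0 0;-.5 0 -.2 0 0 0;-.5 0 0 0 0 0;-.4 0 0 0 0 0;0 0 0 0 0 0;0 0 0 0 0 0;0 0 0 0 0 0;0 0 0 0 0 0;0 0 0 0 0 0;0 0 0 0 0 0")

```text
time_s: 28.95
position: [0.4531, -0.1471, 0.2766]
tcp_rot: [[0.934, 0.353, 0.064], [0.352, -0.936, 0.016], [0.066, 0.007, -0.998]]
force: [0.4, 0.1, 0.5]
opening: 0.007
grasp_force: 0.0
```

Request:
apply_moves(plan="0 0 0 0 0 0;0 0 0 0 0 0;0 0 0 0 0 0;0 0 0 0 0 0;0 0 0 0 0 0;0 0 0 0 0 0;0 0 0 0 0 0;0 0 0 0 0 0;0 0 0 0 0 0;0 0 0 0 0 0")

```text
time_s: 29.78
position: [0.4525, -0.1473, 0.2769]
tcp_rot: [[0.934, 0.352, 0.064], [0.351, -0.936, 0.016], [0.066, 0.008, -0.998]]
force: [0.2, -0.8, -0.3]
opening: 0.005
grasp_force: 0.0
```

Run:
```python
from h import *
from rig import capture
s=bot.read_state();print(tipinpress(s),s["force"].round(1))
im=capture("wrist");cv2.imwrite("pics/w8.png",im[:,:,::-1]);g=im.max(2)
print("pred",proj("wrist",place(PR,[[-90,-147,262]]),s).round(0).tolist(),"rear top edge at px-77/-80:",proj("wrist",place(PR,[[-77,0,46],[-80,0,46],[-96,0,46]]),s).round(0).tolist())
d=(g<45).astype(np.uint8);n,l,st,c=cv2.connectedComponentsWithStats(d)
print([(st[i].tolist(),c[i].round(0).tolist()) for i in range(1,n) if st[i,4]>150])
T=capture("side");a=cv2.imread("pics/side0.png").astype(int);df=(abs(T[:,:,::-1].astype(int)-a).max(2)>40).astype(np.uint8)
for nm,(y0,y1,x0,x1) in dict(spanner=(172,214,322,342),B=(243,293,362,398),bare=(222,268,412,438),jar=(182,212,402,424),driver=(258,325,333,366)).items():print(nm,df[y0:y1,x0:x1].mean().round(2))
```

```text
[-232.4 -154.3  310.8] [ 0.2 -0.8 -0.3]
pred [[307.0, 26.0]] rear top edge at px-77/-80: [[209.0, 68.0], [209.0, 70.0], [208.0, 80.0]]
[([245, 11, 121, 29, 3237], [305.0, 25.0]), ([384, 189, 14, 14, 161], [390.0, 195.0]), ([199, 201, 237, 127, 15566], [314.0, 283.0]), ([0, 241, 612, 159, 49215], [289.0, 345.0])]
spanner 0.34
B 0.04
bare 0.08
jar 0.0
driver 0.0
```

Run:
```python
import cv2
from h import *
g=cv2.imread("pics/w8.png").max(2)
for c in(200,209,216):print(c,g[40:110:3,c].tolist())
s=bot.read_state();print(proj("wrist",place(PR,[[-75,0,125],[-80,0,46],[-80,0,10],[-75,-90,125]]),s).round(0).tolist())
t=cv2.imread("pics/top0.png");from rig import capture
d=(abs(capture("top")[:,:,::-1].astype(int)-t).max(2)>40)
print("spanner top diff",d[90:156,322:350].mean().round(3))
```

```text
200 [128, 85, 85, 86, 87, 102, 70, 54, 102, 102, 78, 76, 84, 77, 129, 134, 133, 133, 132, 134, 134, 133, 133, 132]
209 [100, 84, 85, 85, 92, 102, 101, 101, 102, 99, 76, 77, 78, 76, 103, 134, 134, 133, 133, 133, 133, 134, 133, 133]
216 [86, 86, 84, 86, 96, 97, 54, 93, 102, 96, 76, 76, 76, 77, 75, 123, 134, 133, 133, 133, 136, 133, 131, 132]
[[188.0, 56.0], [209.0, 70.0], [216.0, 73.0], [260.0, 50.0]]
spanner top diff 0.0
```

```bash
python3 -c "
from rig import bot
print(bot.hand_in())"
```

```text
the job is handed in; nothing more can be done
None
```

The carrier clicked in and sits against the end stop, the lever was pulled to its stop and came back up, and I handed the job in at about 30 s. I saw no bystander move; the cap being fully home is inferred from the lever reaching its stop, since I did not see it under the bridge.

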